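# Shut the incubation box and fasten its draw latch

## Robot

A 7-joint arm with a two-finger parallel gripper is mounted at the origin on a cart in front of the work surface, level with it; the furniture and walls round the work are solid. World frame = base frame: x ahead of the robot, y to its left, z up, the work surface at z = 0. Lengths are in mm, angles in rad, forces in N, time in s.
With the tool pointing down it reaches from about 425 to 875 mm from the base axis. Payload 4.7 kg.
Tool frame: the origin (TCP) lies midway between the tips of the shut fingers; the grasp point (between the pads) lies env.tcp_to_grasp behind it (env.tcp_to_grasp is the distance from the TCP to the grasp point, in mm); z points along the fingers, y is the direction in which the jaws open and shut (so a half turn about z gives the same grasp; the last joint's range is limited). The gripper opens to 85 mm and grips with 20 to 120 N. Pads are 22 mm wide; open, the fingers measure 114 mm over their backs; the gripper's body (76 mm by 85 mm) begins 54 mm behind the grasp point. The pads swing forward as they close: fully open they stand 13 mm farther back than shut.
Start: joints at [-1.127, 0.321, -0.07, 1.45, 0.023, 1.371, -0.057], TCP at [270.876, 590.89, 231.349] pointing down, gripper open.
Joint ranges: [-2.86, 2.86], [-0.3, 2.09], [-1.38, 1.24], [0.06, 2.45], [-1.56, 4.7], [0.09, 2.05], [-2.69, 2.69]. Speed limits (rad/s): [2.57, 2.57, 3.14, 3.14, 3.14, 3.14, 3.14].

## Interface

Orientations are given as a 3x3 rotation matrix whose columns are the frame's x, y, z axes.
In Python, from station import env gives the robot as it stands.
- The arm moves only by the tool send_rows, never from a script. Its argument "deltas" is a list of rows, each a list of 7 numbers: the turn, a rotation vector about the world's x, y, z in degrees, then the shift along the world's x, y, z in mm, then the opening, from -1 (shut) to 1 (fully open). In form: [[rx, ry, rz, dx, dy, dz, fingers], ...]. A call has 1 to 20 rows; each row shifts and turns the commanded pose from where the row before left it; what a row does not reach is not made up. A row lasts 1/8 s, in which the tool goes at most 62.5 mm and 10.7 degrees, less where a joint would pass 70% of its speed; a pose out of reach is approached as far as the arm can. A call with a gripper value outside its range is refused whole. The fingers move at their own pace and stop on an object; the grip force is fixed at half the most. Time passes only in rows, so rows that do not move let the fingers close. It gives the time, the measured TCP pose, the force and the opening at its end, in the units of the state.
- env.state(): the state, without advancing time (a new reading comes with each control period).
- env.read_camera(name): name is "scene" or "top" or "wrist"; returns the picture (384x512x3 uint8, red, green, blue); there is no depth.
- env.camera_info(name): a dict with "fx", "fy", "cx", "cy" (pixels), "view" (4x4, takes a point from world to camera coordinates); the wrist camera has in their place "tool_from_camera" (4x4, takes a point from camera to tool coordinates, whose origin is the TCP and whose axes are the flange's). Camera axes: x right, y up, looking along -z (the intrinsics and any distortion apply to the point x, -y, -z); pixel columns grow to the right and rows downward; lengths in mm; the calibration is good to about 2 mm. The wrist camera is an equidistant fisheye: a pixel r from the principal point sees the ray r / f radians off the axis. A picture is of the moment at which its call begins: read the wrist's pose just before it. camera_info takes no time and is no camera call.
- env.hand_in(): hands the job in, once; it reports no verdict.
The state is a dict: "time": time; "qpos": joint angles; "joint_vel": joint speeds; "joint_efforts": joint torques, N m; "tool_pos": TCP position; "ee_rot": TCP orientation; "ft_force": force on the tool from outside, world axes, zero at the start; "moment": the same for the moment, N m; "opening": opening from 0.0 (shut) to 1.0 (fully open).
Only numpy, scipy, OpenCV 4.12 (cv2) and the standard library are available. Lean on these libraries where they do the work, as an engineer would, in place of code of your own. Each camera call takes 0.05 s, during which the arm holds its last target. There are 200 camera calls.

## Task

Close the gas-tight incubation box: swing its door shut against the gasket, hook the latch's wire bail down into the keeper on top of the door, then push the lever down past its dead centre so that it snaps flat and holds the door drawn in. The keeper's setting has been changed, so feel the bail into it gently and do not force the bail, the door or the lever; leave everything standing around undisturbed.

Things in the scene. Friction and masses are not known exactly. Their poses are not given: they have to be found in the camera images.
- box: grey-painted metal incubation box, 170 deep (its x, to the back) x 240 wide (its y, to the robot's left) x 130 mm high, fixed to the bench; origin under its middle, z up. Front closed by a hinged door with clear window. A draw latch on the roof, 25 mm right of the middle: lever on a bracket, bail (wire loop) pinned to the lever, keeper on the door's top edge. Roof and door's top edge are 130 mm up
- door_hinge (a joint): door hinge, vertical axis at the left front corner, rad: 0 = hard on the frame, grows as the door swings towards the robot. Stiff: it stays where left, 3 to 5 N at the free edge move it. From about 0.050 down it presses a soft sponge gasket (6 N per mm at the latch), which pushes it back to 0.045 to 0.050 unless the latch holds it
- door: the door: metal frame 24 mm thick, 238 mm wide; origin on the hinge axis, level with the box's underside, at (-99, +124) mm in the box frame; its -y axis runs along the door to the free edge, -x is the outward normal, z up. The outer face lies at x = -12 mm
- door_edge (a point): point on the door's outer face at its top edge, 15 mm from the free edge (228 mm from the hinge axis)
- keeper_mid (a point): on the door: where the middle of the keeper's mouth is when the keeper stands at the OUTER end of its slots; (-5.4, -149, 140) mm in the door's frame, 10 mm above the door's top edge (height of the bar's axis when fully lowered). The keeper is clamped anywhere from here to 6 mm farther towards the box (door's +x), a setting that no reading tells: it must be felt or seen
- keeper_top (a point): 6 mm above keeper_mid, level with the keeper's top. The keeper, 20 mm wide along the door, has a 6.6 mm mouth open upwards between an upright guard (robot's side) and a hook (box side) whose lip reaches out over the mouth, both 16 mm high, flat-topped. The 5 mm bar drops in only within 0.8 mm of the middle, else it rests 8 mm too high; once down, draw it 4 mm boxwards under the lip, or it rises out with the lever
- bail: the bail: two 3 mm wires 29 mm apart joined at the free end by a 5 mm cross bar along y; origin on the pin that joins it to the lever, 18 mm from the lever's pivot along the lever; pin to bar axis 62 mm. Bail and lever stay where they are left (about 1 N moves them)
- bail_bar (a point): middle of the bail's cross bar, which turns freely in the bail's eyes and has a flat 9 mm button head at each end, 43 mm over both: grip the two heads between the fingers, closing along the box's y. Held so, bail and lever follow the bar by themselves. With the lever up the bar reaches about 10 mm past the keeper. Fingers may reach 8 mm below the bar's axis when it is down in the keeper
- lever_hinge (a joint): latch lever, horizontal axis along the box's y, rad: 0 = closed, flat towards the back; 1.57 = upright; grows towards the robot up to 1.75. With the bail hooked it must be pushed down with 1 to 10 N (at 40 mm from the pivot), past dead centre at about 0.27, and then snaps to 0 by itself
- lever_pivot (a point): middle of the lever's pivot, 21 mm above the roof, 27 mm behind the box's front edge
- lever_pad (a point): point on the lever's pushing face (top face when closed, facing the robot when upright), 40 mm from the pivot along the lever and 5 mm out of the pivot's plane; its x runs to the lever's end (14 mm farther), its z out of the face. The plate is 26 mm wide
- lever: the lever's plate, origin on the pivot; x along the lever to its end, z out of its pushing face
- forceps: steel forceps, 18x128x10 mm, lying on the box's roof at the left; origin under its middle
- timer: cream round-dial interval timer, 62x100x114 mm, standing left of the box; origin under its middle
- dish_0: lower of two stacked clear culture dishes, 91 mm across, 14 mm high, left of the box; origin under its middle
- dish_1: upper of the two stacked dishes
- beaker_small: small glass beaker, 56 mm across, 66 mm high, right of the box; origin under its middle
- jar: clear screw-cap jar, 48 mm across, 64 mm high, right of the box; origin under its middle
- marker: marker pen with black cap, 13x138x15 mm, lying in front at the right; origin under its middle

How it is judged (in metres and radians):
On the way, in this order (a step that is already met when the one before it is completed fails the run):
1. the door is pushed shut against its gasket (value of joint door_hinge below 0.065 rad), for 0.2 s.
2. the bail's bar lies down in the keeper's mouth, the door still shut (z of bail_bar in the frame of door below 0.144 m and x of bail_bar in the frame of door between -0.0085 and 0.0065 m and value of joint door_hinge below 0.075 rad and value of joint lever_hinge above 0.6 rad), for 0.2 s.
At the end, for the whole second after the job is handed in: The lever lies flat (under 0.1 rad), the bail's bar lies in the keeper's mouth and pulls on it with more than 3 N, and the latch holds the door drawn into the gasket (door under 0.048 rad) (value of joint lever_hinge below 0.1 rad and value of joint door_hinge below 0.048 rad and z of bail_bar in the frame of door below 0.144 m and x of bail_bar in the frame of door between -0.0085 and 0.0065 m and contact force between bail and box above 3 N); the robot touches nothing.
It fails at once if the bail is pressed on the keeper, door or roof with more than 20 N while the lever is still up (contact force between bail and box above 20 N and value of joint lever_hinge above 1.05 rad).
It fails at once if the lever is pushed with more than 35 N (contact force between the fingers and lever above 35 N and contact force between the fingers and bail below 1 N).
It fails at once if the door is pushed with more than 40 N (contact force between the fingers and door above 40 N).
It fails at once if a bystander (forceps, timer, dishes, beaker, jar, marker) is shifted by more than 2 cm (distance of any of forceps, timer, dish_0, dish_1, beaker_small, jar, marker from where it was at the start of the episode above 0.02 m).
It also fails if it takes over 72 s, if anything falls off the work surface, if the arm or the gripper's body presses on something with over 40 N, if the wrist force passes 120 N, or if a joint passes its speed limit or range.

## Working session

There is one attempt and no reset: what is moved stays moved. The work goes in short steps, Python scripts to look and compute and a tool call to move; the robot and the scene stay as the last step left them, time stands still between calls to the robot, and variables do not carry over. Pictures are saved under pics/ and viewed, about 8 in all and at most 12, crops included, and the job is handed in when it is done.

Besides the shell and the picture viewer there is one more tool, called after "Emit:" as name(argument=value, ...), one argument or row to a line, values as JSON. send_rows: Moves the arm, as the interface text tells. Its arguments: {"type":"object","properties":{"deltas":{"type":"array","items":{"type":"array","items":{"type":"number"}}}},"required":["deltas"]}

```bash
ls; mkdir -p pics; python3 - <<'E'
from station import env
import cv2,numpy as np
s=env.state();print(s,env.tcp_to_grasp)
for n in("scene","top","wrist"):
    print(n,env.camera_info(n)); 
    im=env.read_camera(n)[...,::-1]; cv2.imwrite(f"pics/{n}0.png",im)
a=cv2.imread("pics/scene0.png");b=cv2.imread("pics/top0.png")
cv2.imwrite("pics/s0.png",cv2.resize(a,(800,600)));cv2.imwrite("pics/t0.png",cv2.resize(b,(800,600)))
E
```

```text
pics
{'time': 0.0, 'qpos': array([-1.12690563,  0.32182679, -0.07006747,  1.45169595,  0.02261582,
        1.3708064 , -0.05690943]), 'joint_vel': array([ 3.53928278e-05,  3.02057838e-04,  1.43561343e-03, -1.92338529e-04,
        8.36062294e-04,  1.70257998e-03, -4.47189308e-04]), 'joint_efforts': array([-6.83739945e-04, -4.93582606e+01, -3.82592920e-01, -3.14333081e+01,
        1.29056766e-02,  1.14751406e-02, -1.25897782e-05]), 'tool_pos': array([270.67295685, 590.35631667, 230.21040058]), 'ee_rot': array([[-9.09056520e-01,  4.16672237e-01, -7.00853421e-04],
       [ 4.16672809e-01,  9.09054707e-01, -1.81954547e-03],
       [-1.21039981e-04, -1.94609624e-03, -9.99998099e-01]]), 'ft_force': array([-1.32136763,  0.30764395,  0.03322906]), 'moment': array([ 0.00182632, -0.05112616, -0.01979238]), 'opening': 1.00238529224263} 18.700000000000003
scene {'fx': 478.21804134986417, 'fy': 478.21804134986417, 'cx': 262.24681846739406, 'cy': 184.7908241790422, 'view': array([[ 8.36100647e-01, -5.48571146e-01,  2.32495298e-03,
        -4.16733711e+02],
       [ 3.84002954e-01,  5.88291398e-01, 
[... 441 characters left out ...]
1.22210250e-02,  1.32297351e-01,
        -5.25010245e+02],
       [-1.32304576e-01, -2.18980606e-04,  9.91209086e-01,
        -1.33067194e+03],
       [ 0.00000000e+00,  0.00000000e+00,  0.00000000e+00,
         1.00000000e+00]])}
wrist {'fx': 297.3186396354542, 'fy': 297.3186396354542, 'cx': 251.88298589087802, 'cy': 189.0038054106188, 'tool_from_camera': array([[ 1.03157729e-03,  9.45764393e-01,  3.24851733e-01,
         8.26090806e+01],
       [ 9.99999302e-01, -7.88646821e-04, -8.79485816e-04,
        -4.39792334e-01],
       [-5.75593082e-04,  3.24852414e-01, -9.45764547e-01,
        -1.42672148e+02],
       [ 0.00000000e+00,  0.00000000e+00,  0.00000000e+00,
         1.00000000e+00]])}
```

View pics/s0.png

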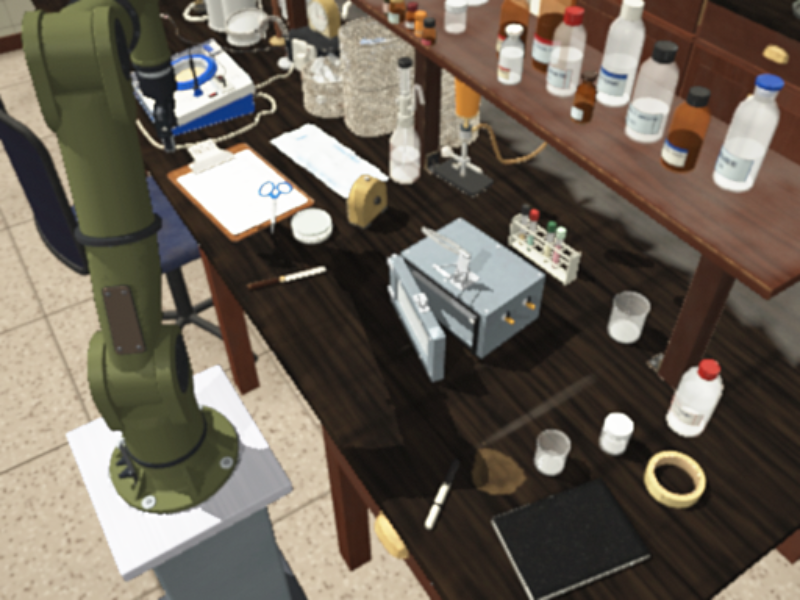

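View pics/t0.png

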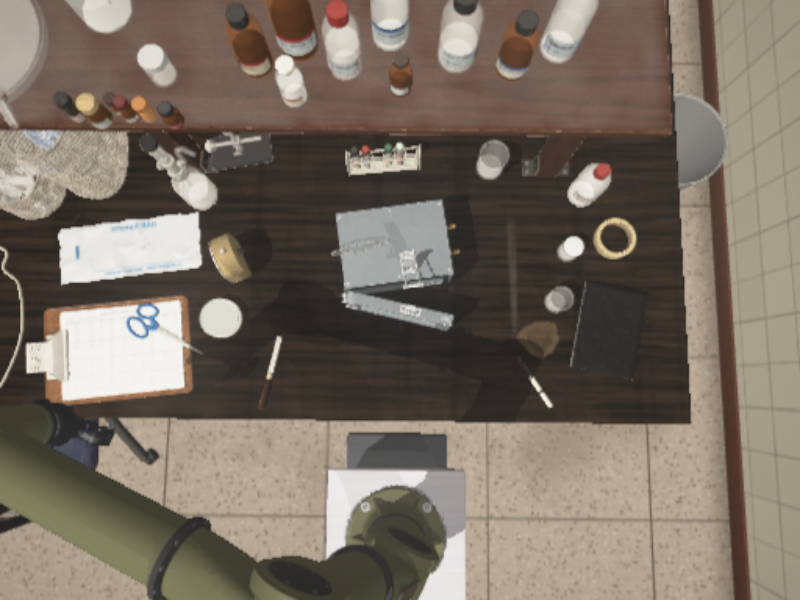

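The box sits at about (395,245) in the top view. The door is ajar with its free edge at about (450,322), and the latch is at (410,265). Enlarging both views for corners.

```bash
python3 - <<'E'
import cv2,numpy as np
b=cv2.imread("pics/top0.png")[120:215,205:305];a=cv2.imread("pics/scene0.png")[135:245,240:355]
b=cv2.resize(b,None,fx=6,fy=6,interpolation=cv2.INTER_CUBIC)
cv2.imwrite("pics/t1.png",b)
cv2.imwrite("pics/s1.png",cv2.resize(a,None,fx=5,fy=5,interpolation=cv2.INTER_CUBIC))
E
```

```text
(no output)
```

View pics/t1.png

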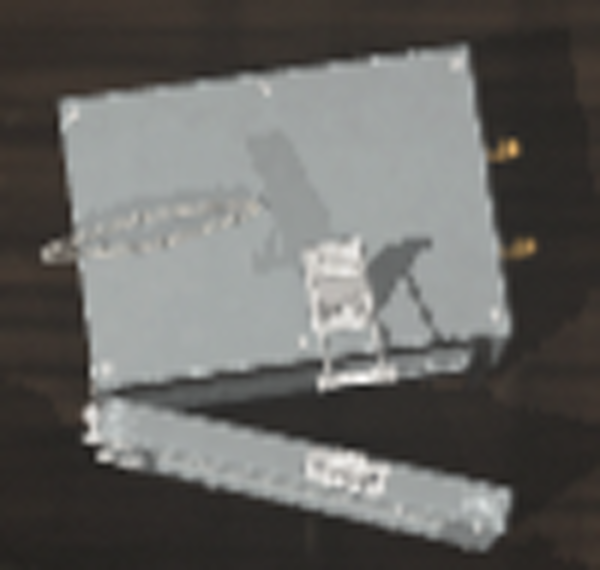

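View pics/s1.png

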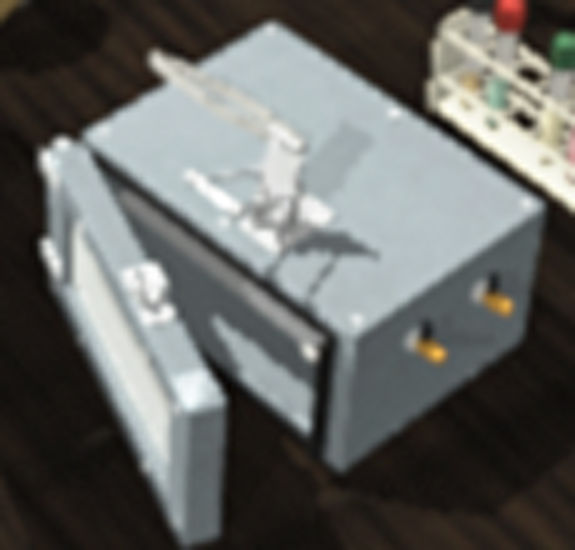

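Top crop: the roof corners are at BL (62,100), BR (467,47), FR (508,337) and FL (92,393). The free edge of the door top is at about (510,490)/(490,550), and the keeper is at (345,472). The lever is up, with the bail bar hanging forward at about (357,381).

```bash
cat > h.py <<'E'
import numpy as np, cv2
from station import env
def ray(n,u,v):
    c=env.camera_info(n);V=c["view"];d=np.array([(u-c["cx"])/c["fx"],-(v-c["cy"])/c["fy"],-1.])
    R=V[:3,:3];return -R.T@V[:3,3],R.T@d
def onz(n,u,v,z):
    o,d=ray(n,u,v);return (o+d*(z-o[2])/d[2])
def proj(n,p):
    c=env.camera_info(n);V=c["view"];q=V[:3,:3]@np.asarray(p,float)+V[:3,3]
    return np.array([c["cx"]+c["fx"]*q[0]/-q[2],c["cy"]-c["fy"]*q[1]/-q[2]])
def wray(u,v,s):
    c=env.camera_info("wrist");T=c["tool_from_camera"];dx,dy=u-c["cx"],v-c["cy"];r=np.hypot(dx,dy);t=r/c["fx"]
    d=np.array([np.sin(t)*dx/r,-np.sin(t)*dy/r,-np.cos(t)])
    return s["tool_pos"]+s["ee_rot"]@T[:3,3], s["ee_rot"]@T[:3,:3]@d
def wproj(p,s):
    c=env.camera_info("wrist");T=c["tool_from_camera"]
    q=T[:3,:3].T@(s["ee_rot"].T@(np.asarray(p,float)-s["tool_pos"])-T[:3,3])
    x,y,z=q[0],-q[1],-q[2];r=np.hypot(x,y);t=np.arctan2(r,z);return np.array([c["cx"]+c["fx"]*t*x/r,c["cy"]+c["fx"]*t*y/r])
E
python3 - <<'E'
from h import *
t=lambda x,y:((x+.5)/6-.5+205,(y+.5)/6-.5+120)
s=lambda x,y:((x+.5)/5-.5+240,(y+.5)/5-.5+135)
loc=np.array([[85,120],[85,-120],[-85,-120],[-85,120]])
def fit(P):
    a=loc[:,0]+1j*loc[:,1];b=P[:,0]+1j*P[:,1];m=b.mean()
    k=(np.conj(a)*(b-m)).sum();k/=abs(k);return m,np.angle(k),np.abs(b-m-k*a)
P=np.array([onz("top",*t(*c),130)[:2] for c in[(62,100),(467,47),(508,337),(92,393)]]);print(P,fit(P))
Q=np.array([onz("scene",*s(*c),130)[:2] for c in[(275,22),(545,205),(340,345),(83,133)]]);print(Q,fit(Q))
for n,cs in(("top",[(510,490),(490,550),(345,472),(110,393)]),("scene",[(222,398),(180,408),(150,290)])):
    for c in cs: print(n,c,onz(n,*(t if n=="top" else s)(*c),130).round(1))
# bar from top+scene
A=ray("top",*t(357,381));B=ray("scene",*s(213,192))
M=np.c_[A[1],-B[1]];k=np.linalg.lstsq(M,B[0]-A[0],rcond=None)[0];print(A[0]+A[1]*k[0],B[0]+B[1]*k[1])
E
```

```text
[[ 720.08424088  138.69561396]
 [ 754.72848723  -95.40291462]
 [ 584.01736717 -119.17369593]
 [ 548.75310115  117.16369172]] (np.complex128(651.8957991058883+10.32067378200275j), np.float64(0.1421464435650561), array([2.6699546 , 1.97601196, 1.52626823, 2.00206399]))
[[ 719.44860631  139.74403821]
 [ 754.24497785  -95.6192254 ]
 [ 576.59198702 -120.96604423]
 [ 551.33725574  116.30334592]] (np.complex128(650.4057067296937+9.86552862563704j), np.float64(0.13109393516013362), array([0.50139437, 4.55092692, 5.28284471, 1.67624859]))
top (510, 490) [ 496.2 -120.3  130. ]
top (490, 550) [ 462. -109.  130.]
top (345, 472) [505.3 -27.  130. ]
top (110, 393) [548.9 106.9 130. ]
scene (222, 398) [ 495.3 -117.2  130. ]
scene (180, 408) [ 470.9 -110.4  130. ]
scene (150, 290) [509.  -23.3 130. ]
[546.09348184 -31.62293529 197.50500167] [546.23157506 -31.69626439 197.53022184]
```

Box centre is about (651.5, 10.2) with yaw 0.141, the door is at about 0.38 rad, and the bail bar is at (546,-32,197). In the box frame that is (-110,-26.6), which matches the geometry. Moving to in front of the door.

Emit:
send_rows(
  deltas=[
    [0, 0, 4, 25, -42.5, 3, -1],
    [0, 0, 4, 25, -42.5, 3, -1],
    [0, 0, 4, 25, -42.5, 3, -1],
    [0, 0, 4, 25, -42.5, 3, -1],
    [0, 0, 4, 25, -42.5, 3, -1],
    [0, 0, 4, 25, -42.5, 3, -1],
    [0, 0, 4, 25, -42.5, 2, -1],
    [0, 0, 4.65, 25, -42.5, 0, -1],
    [0, 0, 0, 0, -50, 0, -1],
    [0, 0, 0, 0, -50, 0, -1],
    [0, 0, 0, 0, -50, 0, -1],
    [0, 0, 0, 0, -50, 0, -1],
    [0, 0, 0, -10, -50, 0, -1],
    [0, 0, 0, -15, -37, 0, -1],
    [0, 0, 0, -15, -37, 0, -1],
    [0, 0, 0, 0, -36, 0, -1],
    [0, 0, 0, 0, 0, -10, -1],
    [0, 0, 0, 0, 0, 0, -1],
  ],
)

```text
time: 2.4
tool_pos: [430.2, -108.2, 240.3]
ee_rot: [[-0.99, -0.14, -0.002], [-0.14, 0.99, 0.001], [0.002, 0.001, -1.0]]
ft_force: [-1.2, -0.4, 0.1]
opening: 0.001
```

```bash
python3 - <<'E'
from h import *
s=env.state();print(s["time"],s["tool_pos"],s["ee_rot"].round(3),s["qpos"].round(2),s["ft_force"])
cv2.imwrite("pics/w1.png",cv2.resize(env.read_camera("wrist")[...,::-1],(800,600),interpolation=cv2.INTER_CUBIC))
E
```

```text
2.4 [ 430.24502097 -108.20412202  240.33368757] [[-0.99  -0.14  -0.002]
 [-0.14   0.99   0.001]
 [ 0.002  0.001 -1.   ]] [-0.36 -0.16  0.5   1.93  0.08  1.36  1.82] [-1.17593697 -0.43921558  0.08268255]
```

View pics/w1.png

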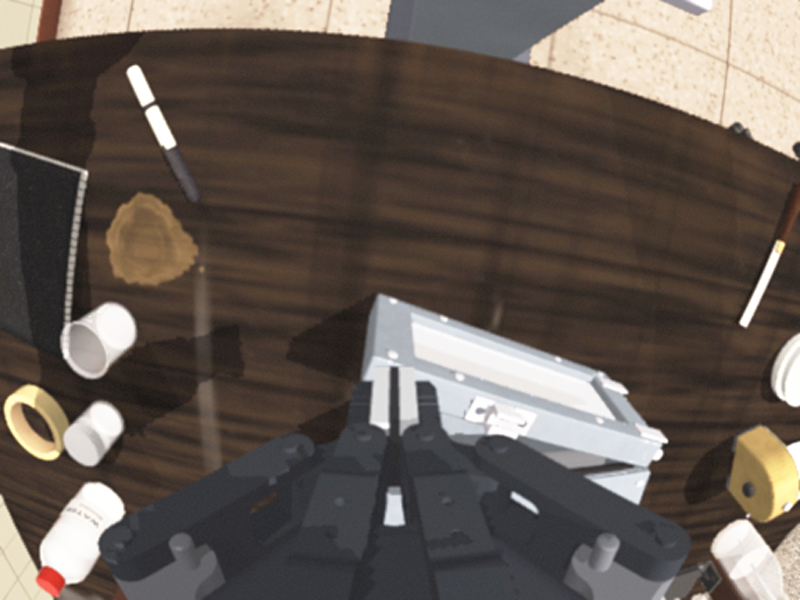

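The wrist view from the robot side shows the door at (370-660, 300-460) and the keeper at (500,412). The fingertips are in front of the free edge, so I'll descend and push.

Emit:
send_rows(
  deltas=[
    [0, 0, 0, 0, 0, -45, -1],
    [0, 0, 0, 0, 0, -45, -1],
    [0, 0, 0, 0, 0, -40, -1],
    [0, 0, 0, 4, 0, 0, -1],
    [0, 0, 0, 8, 0, 0, -1],
    [0, 0, 0, 8, 0, 0, -1],
    [0, 0, 0, 8, 0, 0, -1],
    [0, 0, 0, 8, 0, 0, -1],
    [0, 0, 0, 8, 0, 0, -1],
  ],
)

```text
time: 3.58
tool_pos: [474.5, -109.7, 111.2]
ee_rot: [[-0.99, -0.139, -0.002], [-0.139, 0.99, -0.0], [0.002, -0.0, -1.0]]
ft_force: [-4.3, -1.4, 0.9]
opening: 0.001
```

Emit:
send_rows(
  deltas=[
    [0, 0, 0, 8, -0.5, 0, -1],
    [0, 0, 0, 8, -0.5, 0, -1],
    [0, 0, 0, 8, -0.5, 0, -1],
    [0, 0, 0, 6, -0.5, 0, -1],
    [0, 0, 0, 6, -0.5, 0, -1],
    [0, 0, 0, 6, 0, 0, -1],
    [0, 0, 0, 4, 0, 0, -1],
  ],
)

```text
time: 4.45
tool_pos: [521.3, -111.7, 111.3]
ee_rot: [[-0.99, -0.14, 0.0], [-0.14, 0.99, -0.0], [-0.0, -0.0, -1.0]]
ft_force: [-2.6, -2.8, -1.6]
opening: 0.002
```

Emit:
send_rows(
  deltas=[
    [0, 0, 0, 4, 0, 0, -1],
    [0, 0, 0, 3, 0, 0, -1],
    [0, 0, 0, 2, 0, 0, -1],
    [0, 0, 0, 0, 0, 0, -1],
  ],
)

```text
time: 4.95
tool_pos: [530.3, -111.3, 111.4]
ee_rot: [[-0.99, -0.14, 0.001], [-0.14, 0.99, 0.0], [-0.001, 0.0, -1.0]]
ft_force: [-2.7, -2.4, -0.3]
opening: 0.003
```

Emit:
send_rows(
  deltas=[
    [0, 0, 0, 2, 0, 0, -1],
    [0, 0, 0, 0, 0, 0, -1],
  ],
)

```text
time: 5.2
tool_pos: [532.2, -111.3, 111.5]
ee_rot: [[-0.99, -0.14, 0.001], [-0.14, 0.99, 0.0], [-0.001, 0.0, -1.0]]
ft_force: [-2.0, -0.8, -0.5]
opening: -0.002
```

Emit:
send_rows(
  deltas=[
    [0, 0, 0, 2, 0, 0, -1],
    [0, 0, 0, 0, 0, 0, -1],
  ],
)

```text
time: 5.45
tool_pos: [534.2, -111.3, 111.4]
ee_rot: [[-0.99, -0.14, 0.0], [-0.14, 0.99, 0.0], [-0.001, 0.0, -1.0]]
ft_force: [-2.4, -1.0, -0.1]
opening: -0.002
```

Emit:
send_rows(
  deltas=[
    [0, 0, 0, 1.5, 0, 0, -1],
    [0, 0, 0, 0, 0, 0, -1],
  ],
)

```text
time: 5.7
tool_pos: [535.7, -111.3, 111.4]
ee_rot: [[-0.99, -0.14, 0.0], [-0.14, 0.99, 0.0], [-0.0, 0.0, -1.0]]
ft_force: [-2.4, -0.3, 1.7]
opening: -0.001
```

Emit:
send_rows(
  deltas=[
    [0, 0, 0, 1, 0, 0, -1],
    [0, 0, 0, 0, 0, 0, -1],
  ],
)

```text
time: 5.95
tool_pos: [536.6, -111.2, 111.4]
ee_rot: [[-0.99, -0.14, 0.0], [-0.14, 0.99, 0.001], [-0.0, 0.0, -1.0]]
ft_force: [-2.4, -0.5, 1.2]
opening: 0.004
```

Emit:
send_rows(
  deltas=[
    [0, 0, 0, 1.5, 0, 0, -1],
    [0, 0, 0, 0, 0, 0, -1],
  ],
)

```text
time: 6.2
tool_pos: [537.9, -111.2, 111.4]
ee_rot: [[-0.99, -0.14, -0.0], [-0.14, 0.99, 0.001], [0.0, 0.001, -1.0]]
ft_force: [-3.4, 2.1, 2.5]
opening: -0.002
```

Emit:
send_rows(
  deltas=[
    [0, 0, 0, 1, 0, 0, -1],
    [0, 0, 0, 0, 0, 0, -1],
  ],
)

```text
time: 6.45
tool_pos: [538.5, -111.2, 111.3]
ee_rot: [[-0.99, -0.14, -0.001], [-0.14, 0.99, 0.001], [0.001, 0.001, -1.0]]
ft_force: [-4.5, 1.4, 3.1]
opening: 0.004
```

Emit:
send_rows(
  deltas=[
    [0, 0, 0, 1, 0, 0, -1],
    [0, 0, 0, 0, 0, 0, -1],
  ],
)

```text
time: 6.7
tool_pos: [539.0, -111.3, 111.3]
ee_rot: [[-0.99, -0.14, -0.002], [-0.14, 0.99, 0.001], [0.002, 0.001, -1.0]]
ft_force: [-6.6, 0.8, 4.2]
opening: -0.001
```

Emit:
send_rows(
  deltas=[
    [0, 0, 0, 1, 0, 0, -1],
    [0, 0, 0, 0, 0, 0, -1],
  ],
)

```text
time: 6.95
tool_pos: [539.6, -111.3, 111.3]
ee_rot: [[-0.99, -0.14, -0.003], [-0.14, 0.99, 0.001], [0.003, 0.002, -1.0]]
ft_force: [-7.2, 1.4, 5.0]
opening: 0.0
```

The gasket is engaged: the force rises and the tool moves only half the commanded step. Backing off to look at the bail and keeper from close by.

Emit:
send_rows(
  deltas=[
    [0, 0, 0, -10, -1, 0, -1],
    [0, 0, 0, -30, 0, 10, -1],
    [0, 0, 0, -20, 0, 50, -1],
    [0, 0, 0, 0, 10, 60, 0.8],
    [0, 0, 0, 0, 32, 0, 0.8],
    [0, 0, 0, 0, 32, 0, 0.8],
    [0, 0, 0, 0, 0, 0, 0.8],
    [0, 0, 0, 0, 0, 0, 0.8],
    [0, 0, 0, 0, 0, 0, 0.8],
  ],
)

```text
time: 8.07
tool_pos: [481.0, -40.0, 231.4]
ee_rot: [[-0.991, -0.137, 0.001], [-0.137, 0.991, -0.0], [-0.001, -0.0, -1.0]]
ft_force: [1.0, -0.5, -0.1]
opening: 0.902
```

```bash
python3 - <<'E'
from h import *
s=env.state();print(s["time"],s["tool_pos"],s["ee_rot"].round(3),s["ft_force"],s["opening"])
np.savez("st2.npz",tool_pos=s["tool_pos"],ee_rot=s["ee_rot"])
w=env.read_camera("wrist")[...,::-1];t=env.read_camera("top")[...,::-1]
cv2.imwrite("pics/w2r.png",w);cv2.imwrite("pics/t2r.png",t)
print(wproj([546,-32,197],s),wproj([540,-28,140],s))
W=cv2.resize(w[150:384,130:380],None,fx=3.2,fy=2.56*1.25/1.0*0.8,interpolation=cv2.INTER_CUBIC)
cv2.imwrite("pics/w2.png",cv2.resize(w[130:384,100:400],(750,635))[:600])
E
```

```text
8.075 [481.00314351 -39.97941568 231.35912547] [[-0.991 -0.137  0.001]
 [-0.137  0.991 -0.   ]
 [-0.001 -0.    -1.   ]] [ 0.99390699 -0.47991482 -0.08830253] 0.9016474963427683
[251.44052213 298.02000813] [256.78934777 253.65901336]
```

View pics/w2.png

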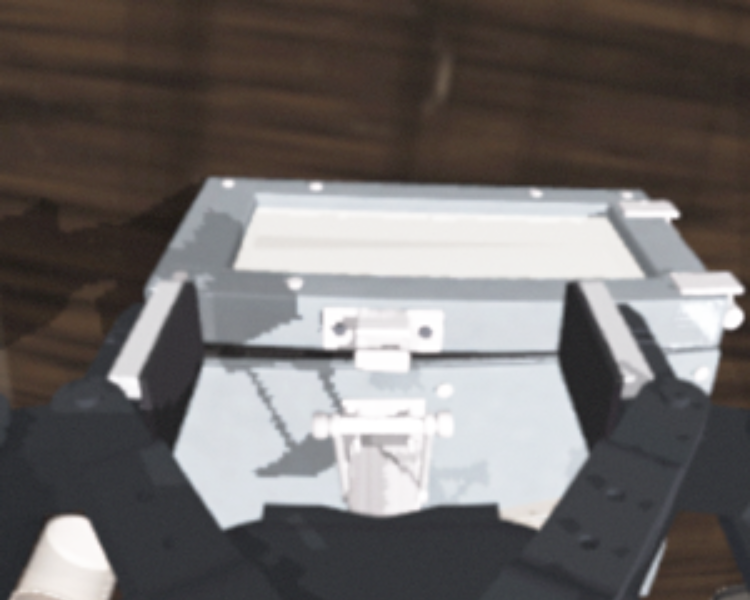

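The door is shut. The bar heads are at crop (322,425) and (446,425), within 2 px of the prediction, and the keeper is at (383,340). Gripping the bar heads next.

Emit:
send_rows(
  deltas=[
    [0, 0, 0, 0, 5, -22, 0.8],
    [0, 0, 0, 0, 5, -22, 0.8],
    [0, 0, 0, 20, 0, 0, 0.8],
    [0, 0, 0, 20, 0, 0, 0.8],
    [0, 0, 0, 15, 0, 0, 0.8],
    [0, 0, 0, 10, 0, 0, 0.8],
    [0, 0, 0, 0, 0, 0, 0.65],
  ],
)

```text
time: 9.05
tool_pos: [546.1, -28.8, 187.1]
ee_rot: [[-0.99, -0.139, -0.0], [-0.139, 0.99, -0.0], [0.001, -0.0, -1.0]]
ft_force: [0.2, 0.2, -0.4]
opening: 0.824
```

```bash
python3 - <<'E'
from h import *
s=env.state();print(s["time"],s["tool_pos"],s["ft_force"],s["opening"])
w=env.read_camera("wrist")[...,::-1];cv2.imwrite("pics/w3r.png",w)
cv2.imwrite("pics/w3.png",cv2.resize(w[200:344,160:350],(760,576),interpolation=cv2.INTER_CUBIC))
E
```

```text
9.05 [546.11436529 -28.79288249 187.14521299] [ 0.20531066  0.15413775 -0.38266059] 0.8241654370362468
```

View pics/w3.png

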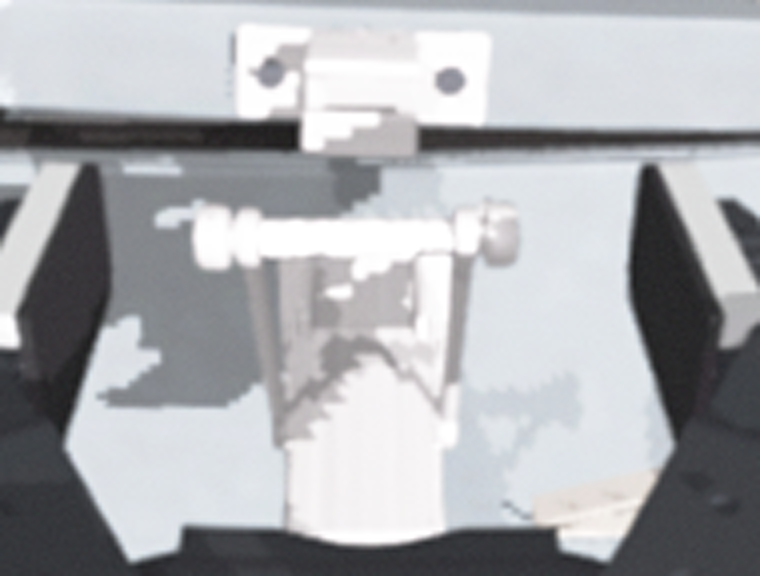

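The bar lies between the pads at crop (356,237) and is centred front to back, but about 2 mm off sideways. Correcting and closing.

Emit:
send_rows(
  deltas=[
    [0, 0, 0, 0.3, -2, 0, 0.6],
    [0, 0, 0, 0, 0, 0, 0.4],
    [0, 0, 0, 0, 0, 0, 0.2],
    [0, 0, 0, 0, 0, 0, 0.2],
    [0, 0, 0, 0, 0, 0, 0],
    [0, 0, 0, 0, 0, 0, -0.5],
    [0, 0, 0, 0, 0, 0, -1],
    [0, 0, 0, 0, 0, 0, -1],
    [0, 0, 0, 0, 0, 0, -1],
  ],
)

```text
time: 10.22
tool_pos: [546.1, -30.6, 187.3]
ee_rot: [[-0.99, -0.14, -0.0], [-0.14, 0.99, 0.0], [0.0, 0.0, -1.0]]
ft_force: [-0.2, 0.2, -0.1]
opening: 0.469
```

```bash
python3 - <<'E'
from h import *
s=env.state();print(s["time"],s["tool_pos"],s["ft_force"],s["opening"],s["moment"])
w=env.read_camera("wrist")[...,::-1];cv2.imwrite("pics/w4r.png",w)
cv2.imwrite("pics/w4.png",cv2.resize(w[200:344,160:350],(760,576),interpolation=cv2.INTER_CUBIC))
E
```

```text
10.225 [546.07863744 -30.5951551  187.31727239] [-0.22288393  0.19068133 -0.08622217] 0.4690633068586016 [0.07052178 0.28110469 0.01262249]
```

View pics/w4.png

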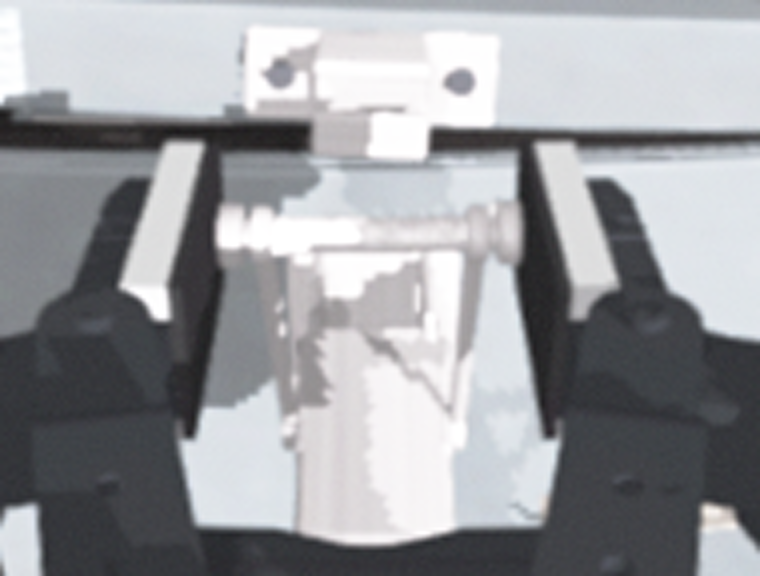

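The bar is held at crop (368,232), opening 0.47. The keeper spans u 312-430, its dark mouth line is at about row 107, and the hook top covers rows 112-158. Converting to box coordinates.

```bash
python3 - <<'E'
from h import *
s=env.state();c,sn=np.cos(.141),np.sin(.141);R=np.array([[c,-sn],[sn,c]]);C=np.array([651.5,10.2])
def w(u,v,z):
    o,d=wray(160+u/4-.375,200+v/4-.375,s);p=o+d*(z-o[2])/d[2];return (R.T@(p[:2]-C)).round(1)
for v in(30,35,58,100,107,113,158): print(v,w(372,v,146),w(372,v,130))
for z in (195,197,199): print('bar',z,w(368,232,z))
print('tcp box',R.T@(s["tool_pos"][:2]-C)); print('edge door/gap',w(560,128,130), w(560,135,130),'screw',w(282,72,132),w(460,82,132))
for th in(.04,.048,.055):
  for k in(0,6):
    x=-5.4+k;print(th,k,-99+x*np.cos(th)-149*np.sin(th),124-149*np.cos(th)-x*np.sin(th))
w4=cv2.imread("pics/w4r.png")[203:245,225:285]
cv2.imwrite("pics/w5.png",cv2.resize(w4,None,fx=13,fy=13,interpolation=cv2.INTER_CUBIC))
E
```

```text
30 [-117.   -25.8] [-110.4  -25.8]
35 [-116.1  -25.8] [-109.4  -25.8]
58 [-111.9  -25.8] [-104.9  -25.8]
100 [-104.   -25.8] [-96.3 -25.8]
107 [-102.7  -25.8] [-94.8 -25.8]
113 [-101.5  -25.8] [-93.6 -25.8]
158 [-92.7 -25.8] [-83.9 -25.7]
bar 195 [-108.1  -26.4]
bar 197 [-109.4  -26.4]
bar 199 [-110.6  -26.4]
tcp box [-110.09208311  -25.56269857]
edge door/gap [-90.1  10. ] [-88.6  10.1] screw [-102.9  -42.2] [-100.9   -9.6]
0.04 0 -110.35409136977776 -24.66487348787789
0.04 6 -104.35889072981189 -24.904809492997693
0.048 0 -111.5430343426661 -24.569284475219515
0.048 6 -105.54994501566402 -24.85717389595901
0.055 0 -112.58270353771613 -24.477844019256008
0.055 6 -106.59177625029054 -24.807677669418414
```

View pics/w5.png

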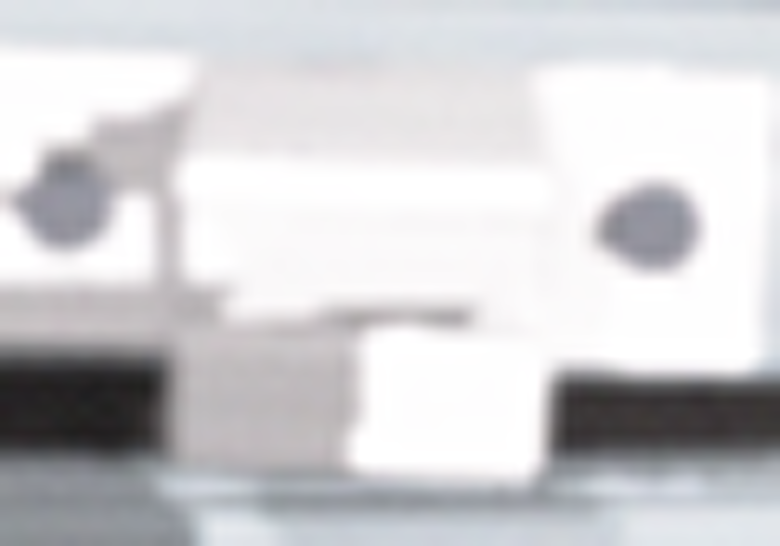

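Reading the zoomed keeper: guard top from about -111.5 to -108.7 and lip front at about -102 (box x). That makes a 6.7 mm mouth, agreeing with the given 6.6, with its middle near -105.4, i.e. the inner end of the slots give or take 2 mm. Lowering the bar over it.

Emit:
send_rows(
  deltas=[
    [0, 0, 0, 1, 0.1, -8, -1],
    [0, 0, 0, 1, 0.1, -8, -1],
    [0, 0, 0, 1, 0.2, -8, -1],
    [0, 0, 0, 0.6, 0.1, -8, -1],
    [0, 0, 0, 0, 0, -6, -1],
    [0, 0, 0, 0, 0, -3, -1],
    [0, 0, 0, 0, 0, 0, -1],
  ],
)

```text
time: 11.15
tool_pos: [550.4, -30.0, 146.6]
ee_rot: [[-0.99, -0.14, 0.001], [-0.14, 0.99, 0.0], [-0.001, -0.0, -1.0]]
ft_force: [1.7, 1.3, 0.4]
opening: 0.469
```

Emit:
send_rows(
  deltas=[
    [0, 0, 0, 0, 0, -1.5, -1],
    [0, 0, 0, 0, 0, -1.5, -1],
    [0, 0, 0, 0, 0, -1, -1],
    [0, 0, 0, 0, 0, 0, -1],
  ],
)

```text
time: 11.65
tool_pos: [550.4, -30.0, 142.9]
ee_rot: [[-0.99, -0.14, 0.001], [-0.14, 0.99, 0.0], [-0.002, 0.0, -1.0]]
ft_force: [2.6, 1.2, 2.8]
opening: 0.469
```

Emit:
send_rows(
  deltas=[
    [0, 0, 0, 0, 0, -1, -1],
    [0, 0, 0, 0, 0, -1, -1],
    [0, 0, 0, 0, 0, 0, -1],
  ],
)

```text
time: 12.02
tool_pos: [550.5, -30.0, 142.3]
ee_rot: [[-0.99, -0.14, 0.002], [-0.14, 0.99, 0.001], [-0.002, 0.001, -1.0]]
ft_force: [-0.9, 2.0, 11.2]
opening: 0.469
```

Resting on the keeper top. Easing to a light press and sliding robotwards in small steps.

Emit:
send_rows(
  deltas=[
    [0, 0, 0, 0, 0, 1.2, -1],
    [0, 0, 0, -0.5, 0, 0, -1],
    [0, 0, 0, 0, 0, 0, -1],
    [0, 0, 0, -0.5, -0.1, 0, -1],
    [0, 0, 0, 0, 0, 0, -1],
  ],
)

```text
time: 12.65
tool_pos: [548.3, -30.3, 141.1]
ee_rot: [[-0.99, -0.14, -0.001], [-0.14, 0.99, -0.0], [0.001, 0.0, -1.0]]
ft_force: [1.8, 1.0, 0.4]
opening: 0.464
```

Emit:
send_rows(
  deltas=[
    [0, 0, 0, -0.5, 0, 0, -1],
    [0, 0, 0, 0, 0, 0, -1],
    [0, 0, 0, -0.5, -0.1, 0, -1],
    [0, 0, 0, 0, 0, 0, -1],
  ],
)

```text
time: 13.15
tool_pos: [547.4, -30.4, 141.3]
ee_rot: [[-0.99, -0.14, -0.001], [-0.14, 0.99, -0.0], [0.001, 0.0, -1.0]]
ft_force: [0.8, -0.0, 0.0]
opening: 0.468
```

Emit:
send_rows(
  deltas=[
    [0, 0, 0, 0.4, 0, 0, -1],
    [0, 0, 0, 0, 0, -1, -1],
    [0, 0, 0, 0, 0, -1, -1],
    [0, 0, 0, 0, 0, 0, -1],
  ],
)

```text
time: 13.65
tool_pos: [548.1, -30.3, 139.4]
ee_rot: [[-0.99, -0.14, -0.0], [-0.14, 0.99, 0.0], [0.0, 0.0, -1.0]]
ft_force: [0.9, 0.7, -0.4]
opening: 0.463
```

Emit:
send_rows(
  deltas=[
    [0, 0, 0, 0, 0, -1, -1],
    [0, 0, 0, 0, 0, -1, -1],
    [0, 0, 0, 0, 0, 0, -1],
  ],
)

```text
time: 14.02
tool_pos: [548.5, -30.3, 137.6]
ee_rot: [[-0.99, -0.14, 0.001], [-0.14, 0.99, 0.0], [-0.001, 0.0, -1.0]]
ft_force: [1.8, 0.5, 0.3]
opening: 0.467
```

Emit:
send_rows(
  deltas=[
    [0, 0, 0, 0, 0, -1, -1],
    [0, 0, 0, 0, 0, -1, -1],
    [0, 0, 0, 0, 0, 0, -1],
  ],
)

```text
time: 14.4
tool_pos: [548.1, -30.3, 135.5]
ee_rot: [[-0.99, -0.14, -0.0], [-0.14, 0.99, 0.0], [0.0, 0.0, -1.0]]
ft_force: [2.6, 0.9, 0.8]
opening: 0.471
```

Emit:
send_rows(
  deltas=[
    [0, 0, 0, 0, 0, -1, -1],
    [0, 0, 0, 0, 0, 0, -1],
  ],
)

```text
time: 14.65
tool_pos: [548.1, -30.3, 134.4]
ee_rot: [[-0.99, -0.14, -0.0], [-0.14, 0.99, 0.0], [0.0, 0.0, -1.0]]
ft_force: [1.5, 0.7, 1.2]
opening: 0.465
```

Emit:
send_rows(
  deltas=[
    [0, 0, 0, 0, 0, -1, -1],
    [0, 0, 0, 0, 0, 0, -1],
  ],
)

```text
time: 14.9
tool_pos: [548.1, -30.3, 134.1]
ee_rot: [[-0.99, -0.14, -0.0], [-0.14, 0.99, 0.0], [0.0, 0.0, -1.0]]
ft_force: [-1.8, 0.4, 5.9]
opening: 0.469
```

The bar is down: it bottomed 8 mm below the rest height. Now drawing it boxwards under the lip.

Emit:
send_rows(
  deltas=[
    [0, 0, 0, 0, 0, 0.5, -1],
    [0, 0, 0, 1, 0.1, 0, -1],
    [0, 0, 0, 1, 0.1, 0, -1],
    [0, 0, 0, 1, 0.2, 0, -1],
    [0, 0, 0, 0, 0, 0, -1],
  ],
)

```text
time: 15.52
tool_pos: [548.4, -30.3, 133.9]
ee_rot: [[-0.99, -0.139, -0.007], [-0.139, 0.99, 0.0], [0.006, 0.001, -1.0]]
ft_force: [-9.1, -0.2, 9.3]
opening: 0.473
```

Emit:
send_rows(
  deltas=[
    [0, 0, 0, 1, 0.1, 0, -1],
    [0, 0, 0, 0.7, 0.1, 0, -1],
    [0, 0, 0, 0, 0, 0, -1],
  ],
)

```text
time: 15.9
tool_pos: [551.8, -29.8, 134.0]
ee_rot: [[-0.99, -0.139, -0.002], [-0.139, 0.99, 0.0], [0.002, 0.001, -1.0]]
ft_force: [-4.1, -0.1, 6.0]
opening: 0.47
```

Emit:
send_rows(
  deltas=[
    [0, 0, 0, 0.5, 0.1, 0, -1],
    [0, 0, 0, 0, 0, 1.0, -1],
    [0, 0, 0, 0, 0, 1.0, -1],
    [0, 0, 0, 0, 0, 0, -1],
  ],
)

```text
time: 16.4
tool_pos: [551.8, -29.7, 135.0]
ee_rot: [[-0.99, -0.14, -0.004], [-0.14, 0.99, -0.0], [0.004, 0.0, -1.0]]
ft_force: [-5.5, 0.1, -0.4]
opening: 0.464
```

Emit:
send_rows(
  deltas=[
    [0, 0, 0, 0, 0, 1, -1],
    [0, 0, 0, 0, 0, 0, -1],
  ],
)

```text
time: 16.65
tool_pos: [551.9, -29.8, 136.0]
ee_rot: [[-0.99, -0.139, -0.003], [-0.139, 0.99, -0.0], [0.003, 0.0, -1.0]]
ft_force: [-5.5, -0.8, -2.4]
opening: 0.471
```

Emit:
send_rows(
  deltas=[
    [0, 0, 0, 0, 0, 1, -1],
    [0, 0, 0, 0, 0, 0.5, -1],
    [0, 0, 0, 0, 0, 0, -1],
  ],
)

```text
time: 17.02
tool_pos: [551.8, -29.7, 136.6]
ee_rot: [[-0.99, -0.14, -0.004], [-0.14, 0.99, -0.001], [0.004, -0.0, -1.0]]
ft_force: [-4.1, 0.2, -15.4]
opening: 0.468
```

The lip holds the bar: -15 N after lifting 2.4 mm. Lowering back, releasing, and rising clear.

Emit:
send_rows(
  deltas=[
    [0, 0, 0, 0, 0, -1.5, -1],
    [0, 0, 0, 0, 0, -1.2, -1],
    [0, 0, 0, 0, 0, 0, -1],
    [0, 0, 0, 0, 0, 0, 0.2],
    [0, 0, 0, 0, 0, 0, 0.7],
    [0, 0, 0, 0, 0, 0, 0.8],
    [0, 0, 0, 0, 0, 0, 0.8],
    [0, 0, 0, 0, 0, 10, 0.8],
    [0, 0, 0, 0, 0, 25, 0.8],
    [0, 0, 0, -10, 0, 35, 0.8],
    [0, 0, 0, -30, 0, 25, 0.8],
    [0, 0, 0, 0, 0, 0, 0.8],
    [0, 0, 0, 0, 0, 0, 0.8],
  ],
)

```text
time: 18.65
tool_pos: [513.7, -29.5, 231.0]
ee_rot: [[-0.99, -0.14, 0.001], [-0.14, 0.99, 0.0], [-0.001, 0.0, -1.0]]
ft_force: [-0.2, 0.7, -0.7]
opening: 0.9
```

```bash
python3 - <<'E'
from h import *
s=env.state();print(s["time"],s["tool_pos"],s["ft_force"],s["opening"])
w=env.read_camera("wrist")[...,::-1];a=env.read_camera("scene")[...,::-1]
cv2.imwrite("pics/w6r.png",w);cv2.imwrite("pics/s6r.png",a)
W=cv2.resize(w[190:340,155:355],(480,360),interpolation=cv2.INTER_CUBIC)
A=cv2.resize(a[135:210,270:330],(288,360),interpolation=cv2.INTER_CUBIC)
cv2.imwrite("pics/w6.png",np.hstack([W,A]))
E
```

```text
18.65 [513.67851319 -29.47159918 230.97989947] [-0.24529979  0.72642028 -0.67618128] 0.899687940124873
```

View pics/w6.png

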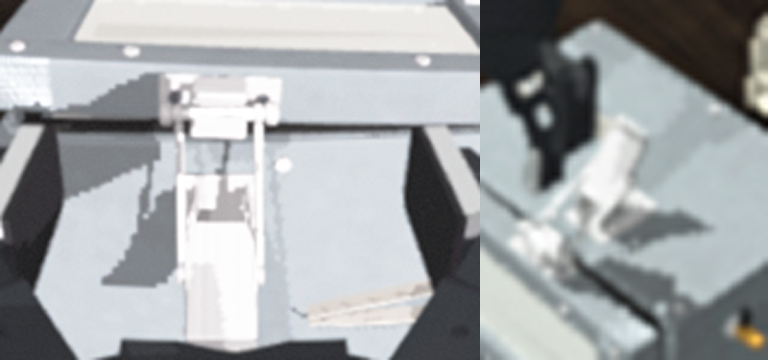

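The bail is hooked: the wires straddle the keeper, with the bar under the lip at crop (220,90). The lever is tilted back to about 1.05 rad, as the linkage geometry predicts. Bringing the closed fingers to the lever's face.

Emit:
send_rows(
  deltas=[
    [0, 0, 0, 0, 0, 0, -1],
    [0, 0, 0, 0, 0, 0, -1],
    [0, 0, 0, 0, 0, 0, -1],
    [0, 0, 0, 0, 0, 0, -1],
    [0, 0, 0, 10, 1, -8, -1],
    [0, 0, 0, 15, 1, -10, -1],
    [0, 0, 0, 15, 1, -10, -1],
    [0, 0, 0, 15, 1, -10, -1],
    [0, 0, 0, 15, 1, 0, -1],
    [0, 0, 0, 6, 0.5, 0, -1],
    [0, 0, 0, 0, 0, 0, -1],
  ],
)

```text
time: 20.12
tool_pos: [589.8, -24.1, 193.0]
ee_rot: [[-0.99, -0.14, 0.0], [-0.14, 0.99, -0.0], [-0.0, -0.0, -1.0]]
ft_force: [0.0, -0.1, -0.1]
opening: 0.001
```

Emit:
send_rows(
  deltas=[
    [0, 0, 0, 3, 0.4, 0, -1],
    [0, 0, 0, 3, 0.4, 0, -1],
    [0, 0, 0, 2, 0.3, 0, -1],
    [0, 0, 0, 0, 0, 0, -1],
  ],
)

```text
time: 20.62
tool_pos: [597.4, -22.9, 192.9]
ee_rot: [[-0.99, -0.14, 0.0], [-0.14, 0.99, 0.0], [-0.0, 0.0, -1.0]]
ft_force: [0.1, 0.4, 0.8]
opening: -0.001
```

Emit:
send_rows(
  deltas=[
    [0, 0, 0, 2, 0.3, 0, -1],
    [0, 0, 0, 2, 0.3, 0, -1],
    [0, 0, 0, 0, 0, 0, -1],
  ],
)

```text
time: 21.0
tool_pos: [601.5, -22.4, 192.8]
ee_rot: [[-0.99, -0.14, 0.0], [-0.14, 0.99, 0.0], [-0.0, 0.0, -1.0]]
ft_force: [-1.1, -0.0, 0.8]
opening: -0.001
```

Emit:
send_rows(
  deltas=[
    [0, 0, 0, 3, 0.4, -1, -1],
    [0, 0, 0, 3, 0.4, -1.3, -1],
    [0, 0, 0, 2.5, 0.4, -1.5, -1],
    [0, 0, 0, 0, 0, 0, -1],
  ],
)

```text
time: 21.5
tool_pos: [609.9, -21.1, 188.7]
ee_rot: [[-0.99, -0.14, -0.0], [-0.14, 0.99, -0.0], [0.0, 0.0, -1.0]]
ft_force: [-0.2, -0.1, -0.2]
opening: -0.001
```

Emit:
send_rows(
  deltas=[
    [0, 0, 0, 2.5, 0.3, -1.7, -1],
    [0, 0, 0, 2.3, 0.3, -1.9, -1],
    [0, 0, 0, 2.2, 0.3, -2, -1],
    [0, 0, 0, 0, 0, 0, -1],
  ],
)

```text
time: 22.0
tool_pos: [617.3, -20.3, 183.5]
ee_rot: [[-0.99, -0.14, 0.001], [-0.14, 0.99, 0.0], [-0.001, -0.0, -1.0]]
ft_force: [0.1, 0.2, 2.4]
opening: -0.0
```

Emit:
send_rows(
  deltas=[
    [0, 0, 0, 2, 0.3, -2.2, -1],
    [0, 0, 0, 2, 0.3, -2.3, -1],
    [0, 0, 0, 1.8, 0.3, -2.3, -1],
    [0, 0, 0, 0, 0, 0, -1],
  ],
)

```text
time: 22.5
tool_pos: [622.7, -19.4, 176.2]
ee_rot: [[-0.99, -0.14, -0.0], [-0.14, 0.99, -0.0], [0.0, -0.0, -1.0]]
ft_force: [-0.1, -0.5, 1.9]
opening: 0.002
```

Contact is light so far; carrying on along the arc towards dead centre.

Emit:
send_rows(
  deltas=[
    [0, 0, 0, 1.5, 0.2, -2.5, -1],
    [0, 0, 0, 1.5, 0.2, -2.5, -1],
    [0, 0, 0, 0, 0, 0, -1],
  ],
)

```text
time: 22.88
tool_pos: [625.4, -19.0, 171.0]
ee_rot: [[-0.99, -0.14, -0.001], [-0.14, 0.99, -0.0], [0.001, 0.0, -1.0]]
ft_force: [-0.7, -0.2, 1.6]
opening: -0.002
```

Emit:
send_rows(
  deltas=[
    [0, 0, 0, 1, 0.2, -2, -1],
    [0, 0, 0, 0.6, 0.1, -1.5, -1],
    [0, 0, 0, 0, 0, 0, -1],
  ],
)

```text
time: 23.25
tool_pos: [627.0, -18.8, 167.7]
ee_rot: [[-0.99, -0.14, -0.001], [-0.14, 0.99, -0.0], [0.001, -0.0, -1.0]]
ft_force: [-0.7, 0.6, 0.5]
opening: 0.0
```

Emit:
send_rows(
  deltas=[
    [0, 0, 0, 0.6, 0.1, -1.5, -1],
    [0, 0, 0, 0.5, 0.1, -1.5, -1],
    [0, 0, 0, 0, 0, 0, -1],
  ],
)

```text
time: 23.62
tool_pos: [628.3, -18.5, 164.8]
ee_rot: [[-0.99, -0.14, -0.0], [-0.14, 0.99, 0.0], [0.0, 0.0, -1.0]]
ft_force: [-0.2, -0.2, -0.9]
opening: 0.001
```

No load is left, so it may have snapped already. Feeling for the plate's height.

Emit:
send_rows(
  deltas=[
    [0, 0, 0, 0, 0, -2, -1],
    [0, 0, 0, 0, 0, -2, -1],
    [0, 0, 0, 0, 0, 0, -1],
  ],
)

```text
time: 24.0
tool_pos: [628.2, -18.5, 160.8]
ee_rot: [[-0.99, -0.14, -0.001], [-0.14, 0.99, 0.0], [0.001, 0.0, -1.0]]
ft_force: [0.9, 0.3, -0.9]
opening: -0.003
```

Emit:
send_rows(
  deltas=[
    [0, 0, 0, 0, 0, -1.5, -1],
    [0, 0, 0, 0, 0, -1.5, -1],
    [0, 0, 0, 0, 0, 0, -1],
  ],
)

```text
time: 24.38
tool_pos: [628.3, -18.5, 158.0]
ee_rot: [[-0.99, -0.14, -0.0], [-0.14, 0.99, 0.0], [0.0, 0.0, -1.0]]
ft_force: [-0.3, 0.5, -0.1]
opening: -0.0
```

Emit:
send_rows(
  deltas=[
    [0, 0, 0, 0, 0, -1, -1],
    [0, 0, 0, 0, 0, -1, -1],
    [0, 0, 0, 0, 0, 0, -1],
  ],
)

```text
time: 24.75
tool_pos: [628.4, -18.5, 156.2]
ee_rot: [[-0.99, -0.14, 0.0], [-0.14, 0.99, 0.0], [-0.0, 0.0, -1.0]]
ft_force: [0.2, -0.3, -0.7]
opening: -0.002
```

Emit:
send_rows(
  deltas=[
    [0, 0, 0, 0, 0, 20, -1],
    [0, 0, 0, 0, 0, 40, -1],
    [0, 0, 0, -30, -4, 30, -1],
    [0, 0, 0, -45, -6, 20, -1],
    [0, 0, 0, -30, -6, 0, -1],
    [0, 0, 0, 0, 0, 0, -1],
  ],
)

```text
time: 25.5
tool_pos: [522.5, -35.4, 268.5]
ee_rot: [[-0.99, -0.138, 0.003], [-0.138, 0.99, 0.002], [-0.003, 0.002, -1.0]]
ft_force: [0.9, 0.2, 0.2]
opening: 0.001
```

```bash
python3 - <<'E'
from h import *
s=env.state();print(s["time"],s["tool_pos"],s["ft_force"],s["opening"])
w=env.read_camera("wrist")[...,::-1];a=env.read_camera("scene")[...,::-1]
cv2.imwrite("pics/w7r.png",w);cv2.imwrite("pics/s7r.png",a)
W=cv2.resize(w[180:330,155:355],(480,360),interpolation=cv2.INTER_CUBIC)
A=cv2.resize(a[135:210,270:330],(288,360),interpolation=cv2.INTER_CUBIC)
cv2.imwrite("pics/w7.png",np.hstack([W,A]))
E
```

```text
25.5 [522.49941914 -35.43148627 268.47921043] [0.94412769 0.18295685 0.22151127] 0.001394645197257308
```

View pics/w7.png

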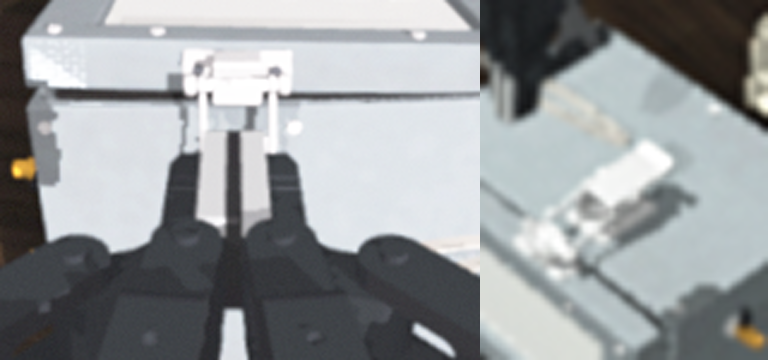

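In the scene view the lever lies flat towards the back and the bail runs to the keeper. The plate was not felt down to z 156.2, where a flat lever's face is at 156, so the angle must be near 0. One numeric check of the lever tip and bystanders, then hand in.

```bash
python3 - <<'E'
from h import *
c,sn=np.cos(.141),np.sin(.141)
def bw(x,y,z): return [651.5+c*x-sn*y,10.2+sn*x+c*y,z]
for phi in(0,.15,.3):
    q=[proj("scene",bw(-58+54*np.cos(phi)-4*np.sin(phi),y,151+54*np.sin(phi)+4*np.cos(phi))) for y in(-12,-38)]
    print(phi,[((p-[270,135])*4.8+[480,0]).round() for p in q])
a=cv2.imread("pics/scene0.png").astype(int);b=cv2.imread("pics/s7r.png").astype(int)
d=(np.abs(a-b).max(2)>60)[:, :].astype(np.uint8);n,_,st,_=cv2.connectedComponentsWithStats(d)
print([tuple(int(v) for v in r) for r in st[1:] if r[4]>25])
t=env.read_camera("top")[...,::-1].astype(int);a=cv2.imread("pics/top0.png").astype(int)
n,_,st,_=cv2.connectedComponentsWithStats((np.abs(a-t).max(2)>60).astype(np.uint8));print([tuple(int(v) for v in r) for r in st[1:] if r[4]>25])
s=env.state();print(s["time"],s["ft_force"])
env.hand_in()
E
```

```text
0 [array([642., 144.]), array([671., 165.])]
0.15 [array([641., 136.]), array([670., 157.])]
0.3 [array([639., 128.]), array([668., 149.])]
[(27, 0, 43, 30, 975), (79, 0, 23, 10, 80), (260, 14, 11, 9, 49), (250, 16, 30, 22, 201), (0, 23, 47, 109, 1233), (88, 23, 184, 65, 5324), (197, 25, 20, 11, 109), (17, 28, 15, 20, 119), (281, 29, 25, 22, 301), (72, 31, 15, 16, 143), (282, 44, 18, 59, 685), (84, 46, 16, 32, 154), (165, 59, 12, 13, 44), (264, 88, 5, 28, 106), (269, 91, 13, 14, 44), (269, 108, 16, 7, 51), (21, 111, 24, 55, 173), (84, 115, 19, 52, 377), (271, 140, 27, 20, 203), (255, 163, 52, 71, 929), (298, 165, 12, 13, 73), (39, 168, 29, 75, 644), (253, 174, 31, 70, 667), (300, 174, 15, 7, 63), (103, 190, 4, 10, 26), (308, 195, 11, 7, 33), (113, 213, 5, 7, 26), (51, 221, 7, 30, 97), (119, 221, 11, 38, 199), (99, 232, 10, 13, 83), (59, 254, 18, 22, 127), (386, 264, 18, 13, 151), (272, 318, 11, 19, 82), (129, 323, 21, 10, 99)]
[(224, 138, 69, 72, 2178), (287, 147, 7, 14, 78), (361, 151, 9, 13, 98), (268, 167, 9, 11, 50), (249, 204, 35, 65, 1746), (343, 247, 10, 14, 38), (29, 255, 13, 6, 33), (269, 269, 21, 31, 227), (246, 270, 15, 6, 82), (63, 273, 10, 12, 106), (1, 300, 232, 84, 6541), (244, 301, 50, 83, 1240), (250, 328, 21, 13, 57), (290, 333, 7, 10, 33), (249, 338, 20, 10, 103), (247, 363, 5, 16, 36)]
25.65 [ 0.38808087  0.64469835 -0.26514464]
the job is handed in; nothing more can be done
```

I closed the box and handed the job in at about 25.7 s of the 72 s allowed; no verdict was reported.

**What I did**
- **Door:** I pushed it shut until the gasket pushed back. The wrist force read up to about 7 N.
- **Bail:** I gripped the bar's heads and felt for the keeper's mouth, reading at most about 11 N. The bar dropped 8 mm, and I drew it about 3.7 mm boxwards. It then resisted being lifted, at about 15 N, so the lip holds it.
- **Lever:** I followed its arc with closed fingers. The force stayed under 3 N and then vanished, which fits the snap past dead centre.

**Last checks**
- **Lever flat:** In the scene picture its tip lies within about 5 pixels of where a flat lever's should be. The fingers met nothing down to z = 156.2 mm, where a flat plate's face would be at 156 mm.
- **Latch and robot:** The bail looks hooked at the keeper and the robot touches nothing.

**Not confirmed**
- **Door angle and latch pull:** I did not measure either. The keeper looked close to the inner end of its slots, and the lever needed little force. The pull may therefore be only a little above the required 3 N.
- **Bystanders:** Comparing pictures with the start also showed small changed patches near the jar. They may be moved shadows, as the tool never went near there, but I did not confirm that.

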